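Clamp the chest and hold its lid for the stay

TASK

I am about to fit the brass lid stay to the small wooden chest. Squeeze the trigger of the bar clamp right home against its grip so that the jaws close on the chest, and let the trigger spring back; then raise the chest's lid, which has a knob on its front, to 60 degrees open from shut and keep holding it there: finish while still holding the lid, as it falls shut if let go. Do not shove the chest out of place, and leave the other things on the bench where they are.

Things in the scene. Friction and masses are not known exactly. Their poses are not given: they have to be found in the camera images.
- clamp: bar clamp lying flat, head strapped to the bench, fixed. Origin on the bench midway between the jaws; x toward the chest's back, y from head to far jaw, z up. mm: head y -152 to -98, x -122 to 8, 34 high; steel bar along y at x -90, 15 high; far jaw y 98 to 130, x -108 to 6, 32 high; pistol grip x -118 to -226, y -152 to -130, z 4 to 30; grey trigger lever on its +y side, x -100 to -212
- grip_back (a point): point on the outer (-y) face of the clamp's pistol grip, 17 mm above the bench, opposite trigger_pad. Bench is free for 60 mm beside grip and trigger
- trigger_pad (a point): point on the outer (+y) face of the trigger where fingers press, 17 mm above the bench. At rest it is about 54 mm from grip_back along the clamp's y; squeezed home about 33 mm
- clamp_trigger (a joint): trigger angle in rad: 0 sprung out, 0.18 right home against the grip (a stop). It turns about an upright axis at clamp x -50, y -123 mm, 115 mm from trigger_pad, draws the bar along on the way in and springs back when released. Squeezing it home takes about 12 to 20 N at trigger_pad; a grip of 30 to 50 N does it surely
- clamp_bar (a joint): travel of the bar with the far jaw toward the head, m; 0 to 0.002 at the start (jaws 4 to 6.5 mm too wide for the chest, which may stand nearer one jaw), about 0.006 or more once one full squeeze has closed it on the chest (it pushes the chest against the head); it stays there by friction
- chest: loose wooden chest standing between the jaws, 120 (x) x 190 (y) x 55 mm without the lid, 79 mm with it. Origin at the centre of its underside; x points to its back (hinge side), z up; its front with the knob looks to -x. 0.85 kg
- lid_hinge (a point): middle of the lid's hinge axis, which runs along the chest's y, 62 mm behind the chest's centre, 55 mm above its underside
- lid_knob (a point): middle of the turned knob on the lid's front: cylinder 24 mm in diameter, 26 mm long, axis along the chest's x when shut, on a neck; this point is 25 mm in front of the lid's front face. Shut, it is 147 mm in front of lid_hinge and 12 mm above it; it moves on a circle of 147.5 mm radius about the hinge
- chest_lid (a joint): lid angle in rad: 0 shut, grows as the front rises, 1.047 is 60 degrees, stop at 1.9. Lid 0.26 kg, 190 mm wide; falls shut when let go
- lid_stay: loose slotted brass lid stay, 109 x 17 x 4 mm (7 at its rivets), lying on the bench in front of the clamp's bar, clear of the trigger; leave it
- screwdriver: loose screwdriver on the bench; leave it
- skew_c: loose carving chisel, 245 mm long; leave it
- sanding_block: loose cork sanding block, 52 x 91 x 29 mm; leave it
- tape_roll: loose roll of masking tape, 68 mm in diameter, 19 mm high; leave it
- wax_lump: loose stub of wax for the screws, 22 x 22 x 18 mm, beside the far jaw; leave it

How it is judged:
On the way, in this order (a step that is already met when the one before it is completed fails the run):
1. the trigger is squeezed home and the jaws grip the chest, the lid still down (value of joint clamp_trigger above 0.155 rad and contact force between clamp and chest above 3 N and value of joint chest_lid below 0.1 rad), for 0.1 s.
2. the trigger has sprung back and the jaws still grip the chest (value of joint clamp_trigger below 0.03 rad and contact force between clamp and chest above 1 N), for 0.1 s.
At the end, for the whole second after the job is handed in: The robot still holds the lid (over 0.3 N), at rest, 60 degrees open within 5 degrees (0.96 to 1.134 rad); the trigger is released (under 0.03 rad), the jaws are still closed on the chest (bar drawn in by over 5.2 mm), and the chest stands upright within 15 mm of where it began (value of joint chest_lid between 0.96 and 1.134 rad and not (velocity of joint chest_lid above 0.1 rad/s) and velocity of joint chest_lid above -0.1 rad/s and contact force between any of the fingers, the arm and chest above 0.3 N and value of joint clamp_trigger below 0.03 rad and value of joint clamp_bar above 0.0052 m and distance of chest from where it was at the start of the episode below 0.015 m and angle between chest's own z axis and vertical below 0.05 rad); the arm keeps its last pose, push and grip.
It fails at once if the chest is shoved or tipped (distance of chest from where it was at the start of the episode above 0.03 m or angle between chest's own z axis and vertical above 0.2 rad).
It fails at once if another thing on the bench is moved by more than 30 mm (distance of any of lid_stay, screwdriver, skew_c, sanding_block, tape_roll, wax_lump from where it was at the start of the episode above 0.03 m).
It also fails if it takes over 48 s, if anything falls off the work surface, if the arm or the gripper's body presses on something with over 40 N, if the wrist force passes 120 N, or if a joint passes its speed limit or range.

ROBOT

A 6-joint arm with a two-finger parallel gripper is mounted at the origin on a cart in front of the work surface, level with it; the furniture and walls round the work are solid. World frame = base frame: x ahead of the robot, y to its left, z up, the work surface at z = 0. Lengths are in m, angles in rad, forces in N, time in s.
With the tool pointing down it reaches from about 0.35 to 0.975 m from the base axis. Payload 4.9 kg.
Tool frame: the origin (TCP) lies on the centre line of the jaws, within the pads' length; the fingertips stand 14 mm ahead of it and the grasp point (between the pads) lies 5 mm behind it (manip.nose_length is the distance from the TCP to the fingertips, in m); z points along the fingers, y is the line along which they close (so a half turn about z gives the same grasp; the last joint's range is limited). The gripper opens to 85 mm and grips with 20 to 120 N. Pads are 22 mm wide; open, the fingers measure 114 mm over their backs; the gripper's body (76 mm by 85 mm) begins 54 mm behind the grasp point. The pads swing forward as they close: fully open they stand 13 mm farther back than shut.
Start: joints at [-1.464, 0.053, 1.613, -0, 1.476, -0.119], TCP at [0.14, -0.609, 0.21] pointing down, gripper open.
Joint ranges: [-3.01, 3.01], [-1.01, 2.22], [0.06, 2.58], [-1.02, 4.17], [0.09, 2.62], [-3.14, 3.14]. Speed limits (rad/s): [2.57, 2.57, 3.14, 3.14, 3.14, 3.14].

INTERFACE

Orientations are given as a unit quaternion [w, x, y, z].
In Python, from plant import manip, imaging gives the robot as it stands.
- The arm moves only by the tool play_rows, never from a script. Its argument "commands" is a list of rows, each a list of 6 numbers: the shift along the tool's x, y, z in mm, then the turn, a rotation vector about the tool's x, y, z in degrees. A call has 1 to 5 rows; each row shifts and turns the commanded pose from where the row before left it, along the tool's axes as they then stand; what a row does not reach is not made up. A row lasts 1/12 s, in which the tool goes at most 41.7 mm and 7.16 degrees, less where a joint would pass 70% of its speed; a pose out of reach is approached as far as the arm can. A call is refused whole if a number of a shift passes 41.7 or a number of a turn 7.16, either way. A call with a gripper value outside its range is refused whole. "hand" is the finger opening in mm, from 0 to 85.4, set as the call begins (left out, the last holds). The fingers move at their own pace and stop on an object; the grip force is fixed at half the most. Time passes only in rows, so rows that do not move let the fingers close. It gives the time, the measured TCP pose, the force, the opening and the grip force at its end, in the units of the state.
- manip.state(): the state, without advancing time (a new reading comes with each control period).
- imaging.grab_frame(name): name is "side" or "top" or "wrist"; returns a dict with "image" (480x640x3 uint8, red, green, blue), "fx", "fy", "cx", "cy" (pixels), "R" (3x3) and "t" (3): a world point X has camera coordinates R X + t; the wrist camera has in their place "mount" (4x4, takes a point from camera to tool coordinates, whose origin is the TCP and whose axes are the flange's). Camera axes: x right, y down, z forward; pixel columns grow to the right and rows downward; lengths in m; the calibration is good to about 2 mm. A picture is of the moment at which its call begins: read the wrist's pose just before it. There is no depth.
- manip.job_done(): hands the job in; it is judged then, once.
The state is a dict: "time": time; "joint_pos": joint angles; "joint_vel": joint speeds; "joint_efforts": joint torques, N m; "tool_pos": TCP position; "tool_rot": TCP orientation; "contact_force": force on the tool from outside, world axes, zero at the start; "ft_torque": the same for the moment, N m; "gripper_width": opening from 0.0 (shut) to 1.0 (fully open); "grasp_force": force on a finger pad.
Only numpy, scipy, OpenCV 4.12 (cv2) and the standard library are available. Lean on these libraries where they do the work, as an engineer would, in place of code of your own. Each camera call takes 0.05 s, during which the arm holds its last target. There are 200 camera calls.

## Working session

There is one attempt and no reset: what is moved stays moved. The work goes in short steps, Python scripts to look and compute and a tool call to move; the robot and the scene stay as the last step left them, time stands still between calls to the robot, and variables do not carry over. Pictures are saved under pics/ and viewed, at most 10 in all, crops included, and the job is handed in when it is done.

Besides the shell and the picture viewer there is one more tool, called after ">>>" as a command line: name --pt "numbers of a row" for each row, then --argument value for the rest. play_rows: Moves the arm, as the interface text tells. Its arguments: {"type":"object","properties":{"commands":{"type":"array","items":{"type":"array","items":{"type":"number"}}},"hand":{"type":"number"}},"required":["commands"]}

```bash
mkdir -p pics; ls; python3 - <<'E'
from plant import manip, imaging
import cv2
s=manip.state(); print(s)
for n in ("top","side"):
    f=imaging.grab_frame(n); cv2.imwrite(f"pics/{n}0.png",f["image"][:,:,::-1])
    print(n,{k:f[k] for k in f if k!="image"})
E
```

```text
pics
{'time': 0.0, 'joint_pos': array([-1.46399101e+00,  5.33367914e-02,  1.61431841e+00, -2.28004262e-06,
        1.47602264e+00, -1.19005044e-01]), 'joint_vel': array([ 0.00037303, -0.00253057,  0.00053689,  0.00086456, -0.00069184,
       -0.00138191]), 'joint_efforts': array([-1.91667550e-04, -3.93677688e+01, -3.70178676e+01, -1.09182542e-04,
        6.97753625e-03,  1.12798892e-05]), 'tool_pos': array([ 0.13985838, -0.60844907,  0.20876094]), 'tool_rot': array([-1.04258151e-03,  9.93632426e-01,  1.12665503e-01,  5.22487010e-06]), 'contact_force': array([-0.24461065,  0.49622316, -1.08183536]), 'ft_torque': array([-0.0389076 ,  0.01789223, -0.00554788]), 'grasp_force': 0.0, 'gripper_width': 0.9998538268910201}
top {'fx': 601.06581456978, 'fy': 601.06581456978, 'cx': 325.4690719144865, 'cy': 244.7694794483304, 'R': array([[ 0.06950146, -0.997575  ,  0.00369713],
       [-0.97588875, -0.06875832, -0.2071556 ],
       [ 0.20690746,  0.01078963, -0.97830102]]), 't': array([0.02315974, 0.57667931, 1.25912154])}
side {'fx': 547.4427031341244, 'fy': 547.4427031341244, 'cx': 321.23434292289215, 'cy': 234.03410997778002, 'R': array([[-0.98642404, -0.16418112,  0.00348975],
       [-0.06066857,  0.34459366, -0.93678948],
       [ 0.1526006 , -0.92428338, -0.34987611]]), 't': array([0.56758435, 0.09022279, 1.23952315])}
```

View pics/top0.png

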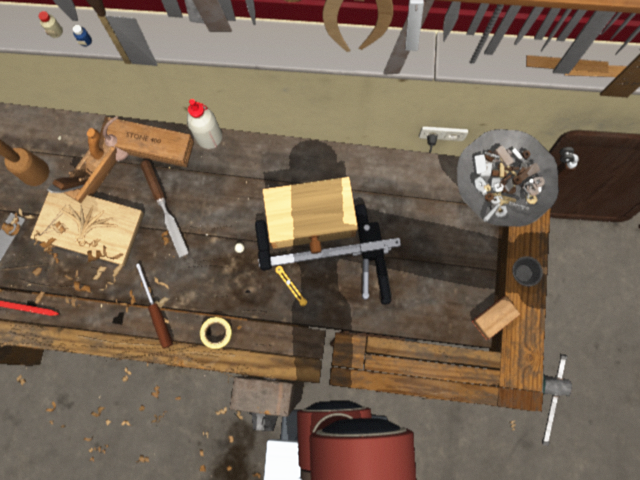

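View pics/side0.png

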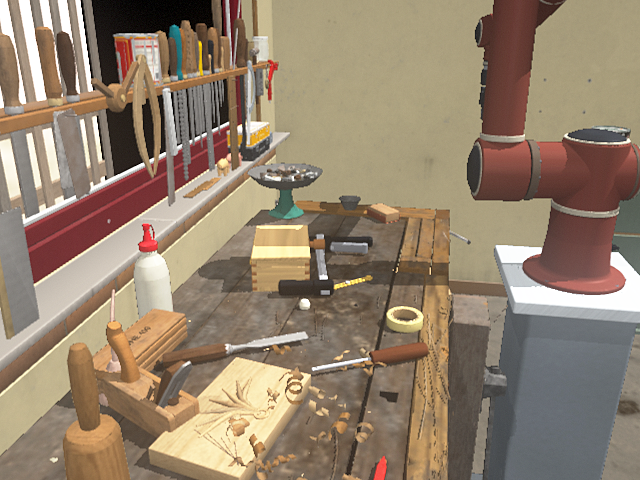

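Top view: the chest is at about (310,212), the grip at (385,290), the trigger at (366,280) and the far jaw at (263,243). The side view shows the same things near (280,255). I'll enlarge both to pick points.

```bash
python3 - <<'E'
import cv2
a=cv2.imread("pics/top0.png")[165:315,240:420]; cv2.imwrite("pics/topc.png",cv2.resize(a,None,fx=4,fy=4,interpolation=cv2.INTER_CUBIC))
a=cv2.imread("pics/side0.png")[210:310,235:395]; cv2.imwrite("pics/sidec.png",cv2.resize(a,None,fx=5,fy=5,interpolation=cv2.INTER_CUBIC))
E
```

```text
(no output)
```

View pics/topc.png

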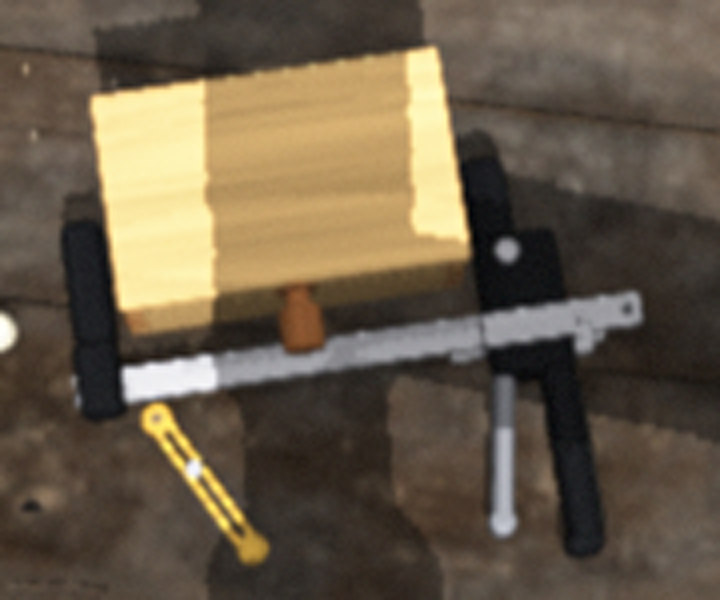

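View pics/sidec.png

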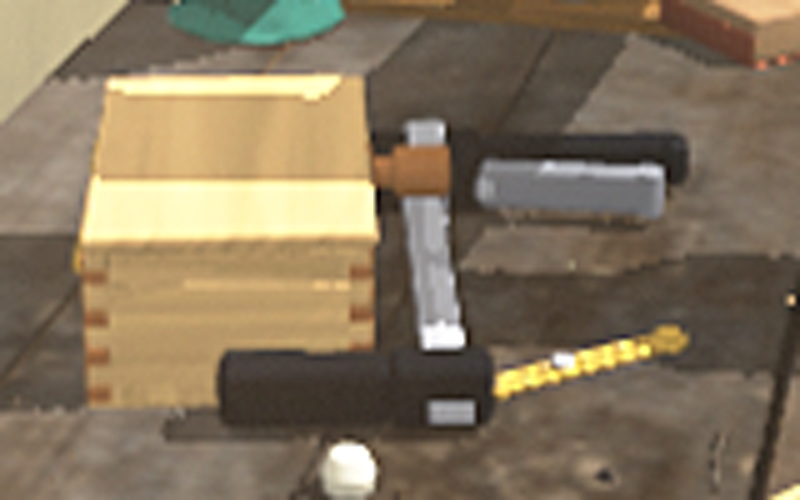

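Top crop: lid corners are (92,97), (437,47), (470,240) and (122,310), the knob is (303,320), the trigger tip (503,525) and the grip end (584,550). Side crop: the knob is (421,170), the trigger's near face ends at (660,190), and the far jaw's face spans (220–490, 350–422).

```bash
cat > h.py <<'E'
import numpy as np
from scipy.optimize import least_squares
C={"top":dict(f=601.0658,cx=325.469,cy=244.769,R=np.array([[0.06950146,-0.997575,0.00369713],[-0.97588875,-0.06875832,-0.2071556],[0.20690746,0.01078963,-0.97830102]]),t=np.array([0.02315974,0.57667931,1.25912154])),
"side":dict(f=547.4427,cx=321.2343,cy=234.0341,R=np.array([[-0.98642404,-0.16418112,0.00348975],[-0.06066857,0.34459366,-0.93678948],[0.1526006,-0.92428338,-0.34987611]]),t=np.array([0.56758435,0.09022279,1.23952315]))}
def proj(n,X):
    c=C[n]; p=c["R"]@np.asarray(X)+c["t"]; return np.array([c["f"]*p[0]/p[2]+c["cx"],c["f"]*p[1]/p[2]+c["cy"]])
T=lambda u,v:("top",np.array([240+(u-1.5)/4,165+(v-1.5)/4]))
S=lambda u,v:("side",np.array([235+(u-2)/5,210+(v-2)/5]))
def tri(*obs):
    r=least_squares(lambda X:np.concatenate([proj(n,X)-p for n,p in obs]),[.5,0,.05]); return r.x,np.abs(r.fun).max()
def w(p,X):
    c,s=np.cos(p[2]),np.sin(p[2]); X=np.asarray(X)/1000
    return np.array([p[0]+c*X[0]-s*X[1],p[1]+s*X[0]+c*X[1],X[2]])
def fit(pairs):
    r=least_squares(lambda p:np.concatenate([proj(o[0],w(p,X))-o[1] for X,o in pairs]),[.6,0,.1],loss="soft_l1"); return r.x,r.fun.reshape(-1,2)
E
python3 - <<'E'
from h import *
np.set_printoptions(precision=4,suppress=True)
ch=[((60,95,79),T(92,97)),((60,-95,79),T(437,47)),((-62,-95,79),T(470,240)),((-62,95,79),T(122,310)),
 ((-60,95,79),S(375,180)),((60,95,79),S(93,180)),((-60,95,0),S(372,405)),((60,95,0),S(90,405)),((60,-95,79),S(108,75)),((-60,-95,79),S(362,75))]
p,r=fit(ch); print("chest",p,"\n",r)
cl=[((-108,130,32),T(82,418)),((-108,98,32),T(124,412)),((6,130,32),T(65,225)),((-226,-152,24),T(570,552)),((-226,-130,24),T(600,548)),
 ((-108,130,0),S(490,422)),((-108,130,32),S(490,350)),((6,130,0),S(220,425)),((6,130,32),S(222,352)),
 ((-122,-98,34),T(490,370)),((-122,-152,34),T(575,370)),((-90,130,15),S(475,402))]
q,r2=fit(cl); print("clamp",q,"\n",r2)
print("knob tri",tri(T(303,320),S(421,170)),"model",w(p,(-85,0,67)))
print("tip tri",tri(T(503,532),S(664,175)))
print("hinge",w(p,(62,0,55)),"pad~",w(q,(-165,-98,17)),"gb",w(q,(-165,-152,17)))
for n,X in (("trig_pad",(-165,-98,17)),("tip",(-212,-100,30))):
  for v in("top","side"):
    a=proj(v,w(q,X)); print(n,v,(a-[240,165])*4 if v=="top" else (a-[235,210])*5)
E
```

```text
chest [0.6491 0.1025 0.2227] 
 [[ 0.8592 -0.3508]
 [-0.3993 -0.2887]
 [ 0.3398  4.3678]
 [ 0.7674 -0.1846]
 [ 0.0751  9.9101]
 [-1.9408 11.0262]
 [ 0.8206 -0.6245]
 [ 0.2076  0.6634]
 [-0.0007  1.0162]
 [-0.3432  0.2088]]
clamp [0.6487 0.1011 0.2242] 
 [[ 0.4506 -0.0951]
 [ 4.2135 -0.7716]
 [-1.9505 -0.9779]
 [12.2467 -0.29  ]
 [-5.0408  2.235 ]
 [ 1.5292  2.6677]
 [ 1.7129  3.0219]
 [ 0.1373  3.3984]
 [-0.6356  3.8843]
 [ 0.6492  2.3958]
 [ 3.2491 -1.2523]
 [-4.1296  0.3227]]
knob tri (array([0.5689, 0.0851, 0.0684]), np.float64(0.8321333092943064)) model [0.5662 0.0838 0.067 ]
tip tri (array([ 0.4674, -0.0326,  0.0267]), np.float64(0.15293657813094796))
hinge [0.7096 0.1162 0.055 ] pad~ [ 0.5096 -0.0311  0.017 ] gb [ 0.5216 -0.0838  0.017 ]
trig_pad top [501.931  458.1885]
trig_pad side [574.2732 186.8526]
tip top [521.421  537.5193]
tip side [669.9545 158.8751]
```

```bash
python3 - <<'E'
from h import *
np.set_printoptions(precision=4,suppress=True)
ch=[((60,95,79),T(92,97)),((60,-95,79),T(437,47)),((-60,-95,79),T(470,240)),((-60,95,79),T(122,310)),
 ((-60,95,79),S(376,240)),((60,95,79),S(80,243)),((-60,95,0),S(372,405)),((60,95,0),S(90,405)),((60,-95,79),S(108,75)),((-60,-95,79),S(362,75))]
p,r=fit(ch); print("chest",p,"\n",r)
cl=[((-108,130,32),T(82,418)),((-108,98,32),T(124,412)),((6,130,32),T(65,225)),((-226,-152,22),T(602,548)),((-226,-130,22),T(570,552)),
 ((-108,130,0),S(490,422)),((-108,130,32),S(490,350)),((6,130,0),S(220,425)),((6,130,32),S(222,352)),
 ((-122,-98,34),T(490,370)),((-122,-152,34),T(575,370)),((-118,-152,30),T(580,372)),((-118,-130,30),T(545,378))]
q,r2=fit(cl); print("clamp",q,"\n",r2)
print("knob model",w(p,(-85,0,67)))
print("hinge",w(p,(62,0,55)),"pad~",w(q,(-165,-98,17)),"gb",w(q,(-165,-152,17)))
for n,X in (("trig_pad",(-165,-98,17)),("tip",(-212,-98,28)),("gripend out",(-226,-152,28)),("gripend in",(-226,-130,28)),("headcorner",(-122,-98,34)),("headcorner2",(-122,-152,34)),("farjaw",(-108,98,32)),("pivot",(-50,-123,34))):
  for v in("top","side"):
    a=proj(v,w(q,X)); print(n,v,(a-[240,165])*4 if v=="top" else (a-[235,210])*5)
E
```

```text
chest [0.6491 0.1035 0.2214] 
 [[ 0.4452 -0.4265]
 [-0.796  -0.2623]
 [-0.2826  3.5219]
 [ 0.1528 -1.145 ]
 [-0.2567 -1.8942]
 [ 0.4802 -1.4045]
 [ 0.6922 -0.4043]
 [ 0.0341  0.8539]
 [-0.0512  1.1407]
 [-0.3595  0.3533]]
clamp [0.6479 0.1018 0.2108] 
 [[-0.6334 -0.4275]
 [ 3.154  -0.915 ]
 [-2.3426 -1.3955]
 [ 2.6262  2.2694]
 [ 0.8248  2.6619]
 [ 1.0808  3.1864]
 [ 1.2604  3.5182]
 [-0.4065  3.5792]
 [-1.1851  4.0572]
 [-0.3071  3.4152]
 [ 2.3575  0.0805]
 [ 0.6376 -1.8238]
 [-0.3137 -1.9718]]
knob model [0.5661 0.0848 0.067 ]
hinge [0.7096 0.1171 0.055 ] pad~ [ 0.507  -0.0286  0.017 ] gb [ 0.5183 -0.0814  0.017 ]
trig_pad top [497.1145 462.4212]
trig_pad side [578.9181 189.1156]
tip top [511.5588 542.9988]
tip side [675.4146 166.8591]
gripend out top [612.2366 554.3706]
gripend out side [689.1275 127.5149]
gripend in top [572.8582 559.9647]
gripend in side [695.034  143.0382]
headcorner top [487.2718 382.1608]
headcorner side [491.4776 157.8653]
headcorner2 top [582.9302 368.8219]
headcorner2 side [484.3628 119.035 ]
farjaw top [135.116  406.8402]
farjaw side [489.1517 332.4587]
pivot top [511.5454 251.5917]
pivot side [342.3932 141.4369]
```

Fits agree: the knob triangulates to z = 68 mm (67 expected), and trigger and grip line up within a few mm. The tool's yaw of 0.226 already matches the clamp's, about 0.21. Heading above the grip midpoint, about (0.513, -0.055).

>>> play_rows --pt "27 -25.3 4" --pt "27 -25.3 4" --pt "27 -25.3 4" --pt "27 -25.3 4" --pt "27 -25.3 4"

```text
schema error: expected 6 numbers
```

>>> play_rows --pt "27 -25.3 4 0 0 0" --pt "27 -25.3 4 0 0 0" --pt "27 -25.3 4 0 0 0" --pt "27 -25.3 4 0 0 0" --pt "27 -25.3 4 0 0 0"

```text
time: 0.52
tool_pos: [0.2436, -0.4538, 0.1891]
tool_rot: [-0.001, 0.994, 0.112, -0.0]
contact_force: [1.0, -0.2, 0.7]
gripper_width: 0.999
grasp_force: 0.0
```

>>> play_rows --pt "27 -25.3 4 0 0 0" --pt "27 -25.3 4 0 0 0" --pt "27 -25.3 4 0 0 0" --pt "27 -25.3 4 0 0 0" --pt "27 -25.3 4 0 0 0"

```text
time: 0.93
tool_pos: [0.3469, -0.3003, 0.1694]
tool_rot: [-0.0, 0.994, 0.112, -0.0]
contact_force: [0.4, -0.6, -1.0]
gripper_width: 1.0
grasp_force: 0.0
```

>>> play_rows --pt "27 -25.3 4 0 0 0" --pt "27 -25.3 4 0 0 0" --pt "27 -25.3 4 0 0 0" --pt "27 -25.3 4 0 0 0" --pt "0 0 0 0 0 0"

```text
time: 1.35
tool_pos: [0.4306, -0.1741, 0.1526]
tool_rot: [-0.002, 0.993, 0.116, -0.0]
contact_force: [-0.4, 0.0, 0.1]
gripper_width: 1.004
grasp_force: 0.0
```

>>> play_rows --pt "27 -24.4 0 0 0 0" --pt "27 -24.4 0 0 0 0" --pt "27 -24.4 0 0 0 0" --pt "26 -24.4 0 0 0 0" --pt "0 0 0 0 0 0"

```text
time: 1.77
tool_pos: [0.5133, -0.0563, 0.1538]
tool_rot: [-0.001, 0.993, 0.115, 0.0]
contact_force: [-0.4, -0.2, 0.4]
gripper_width: 1.0
grasp_force: 0.0
```

```bash
python3 - <<'E'
from plant import manip, imaging
import cv2,numpy as np,pickle
s=manip.state(); f=imaging.grab_frame("wrist"); cv2.imwrite("pics/w1.png",f["image"][:,:,::-1])
pickle.dump((s,{k:f[k] for k in f if k!="image"}),open("w1.pkl","wb"))
print(s["tool_pos"],s["tool_rot"],f["fx"],f["cx"],f["cy"],f["mount"],s["joint_pos"])
E
```

```text
[ 0.51331002 -0.05626198  0.1538121 ] [-9.51734391e-04  9.93347788e-01  1.15148040e-01  4.41353558e-04] 430.42946922057746 322.06814090380135 235.68699916204548 [[ 3.35656000e-04 -9.51245366e-01 -3.08434986e-01  7.89044632e-02]
 [ 9.99999649e-01  5.56235546e-04 -6.27233005e-04 -5.46097542e-05]
 [ 7.68214993e-04 -3.08434667e-01  9.51245219e-01 -1.63819909e-01]
 [ 0.00000000e+00  0.00000000e+00  0.00000000e+00  1.00000000e+00]] [-0.25459365 -0.16943491  1.92081222  0.00212852  1.39008109  1.08501207]
```

View pics/w1.png

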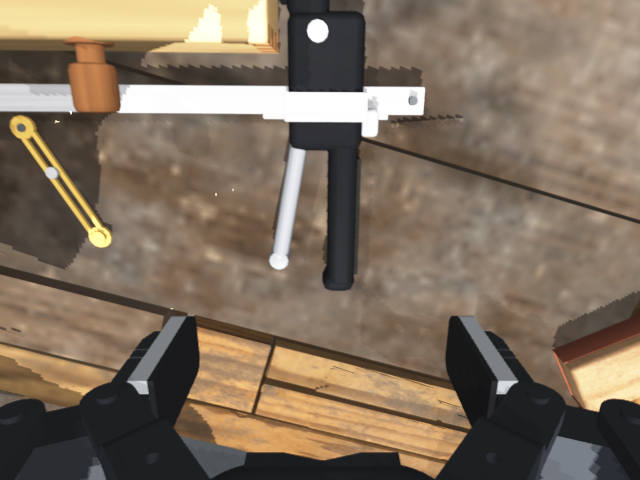

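Wrist view: the grip runs straight up the picture (inner edge u≈327, outer ≈355, end v≈290). The trigger ball is at (279,261), the lever's middle at (284,215), the pivot at (318,30) and the knob near (95,88).

```bash
cat >> h.py <<'E'
from scipy.spatial.transform import Rotation as Ro
def wray(s,f,u,v,z):
    q=s["tool_rot"]; R=Ro.from_quat([q[1],q[2],q[3],q[0]]).as_matrix(); M=f["mount"]
    d=R@M[:3,:3]@np.array([(u-f["cx"])/f["fx"],(v-f["cy"])/f["fy"],1]); o=R@M[:3,3]+s["tool_pos"]
    X=o+d*(z-o[2])/d[2]; return X, R.T@(X-s["tool_pos"])*1000
E
python3 - <<'E'
from h import *; import pickle
np.set_printoptions(precision=4,suppress=True)
s,f=pickle.load(open("w1.pkl","rb"))
for n,u,v,z in (("ball",279,261,.028),("levL",277,215,.022),("levR",291,215,.022),("gripInEnd",327,280,.022),("gripOutEnd",354,280,.022),("gripIn",330,200,.03),("gripOut",357,200,.022),("pivot",318,30,.036),("knob cyl",95,88,.078),("gripend",338,290,.017),("headL",290,145,.034),("headR",360,145,.034),("barend",424,100,.015)):
    print(n,*wray(s,f,u,v,z))
E
```

```text
ball [ 0.4729 -0.0334  0.028 ] [-34.2234 -31.3014 125.8309]
levL [ 0.5045 -0.0249  0.022 ] [ -1.5238 -32.3049 131.8685]
levR [ 0.5068 -0.0346  0.022 ] [ -1.5135 -22.3469 131.8507]
gripInEnd [ 0.4638 -0.0712  0.022 ] [-51.719    3.4453 131.7495]
gripOutEnd [ 0.4685 -0.0908  0.022 ] [-51.6895  23.6048 131.7135]
gripIn [ 0.5256 -0.0585  0.03  ] [ 11.3086   5.1733 123.8155]
gripOut [ 0.5282 -0.0775  0.022 ] [  9.4468  24.299  131.7793]
pivot [ 0.6261 -0.0268  0.036 ] [116.3819  -2.7076 117.9448]
knob cyl [0.5666 0.0797 0.078 ] [  82.9406 -120.0285   76.1179]
gripend [ 0.4556 -0.0819  0.017 ] [-62.2344  11.9548 136.7228]
headL [ 0.556  -0.0244  0.034 ] [ 48.7381 -21.0642 119.9035]
headR [ 0.5664 -0.0686  0.034 ] [ 48.7657  24.3329 119.8223]
barend [ 0.6034 -0.1047  0.015 ] [ 76.4551  68.0475 138.7745]
```

Lever face at tool y = -32 and the grip's outer face at +24, so y = 0 straddles both with room. Descending.

>>> play_rows --pt "0 0 30 0 0 0" --pt "0 0 30 0 0 0" --pt "0 0 30 0 0 0" --pt "0 0 25 0 0 0" --pt "0 0 0 0 0 0"

```text
time: 2.23
tool_pos: [0.5058, -0.0601, 0.0328]
tool_rot: [-0.002, 0.994, 0.112, -0.006]
contact_force: [-1.3, 0.2, -0.7]
gripper_width: 1.002
grasp_force: 0.0
```

>>> play_rows --pt "0 0 8 0 0 0" --pt "0 0 7 0 0 0" --pt "0 0 3 0 0 0" --pt "0 0 0 0 0 0"

```text
time: 2.57
tool_pos: [0.5119, -0.0606, 0.0216]
tool_rot: [0.0, 0.994, 0.112, 0.0]
contact_force: [-0.1, -1.0, -0.7]
gripper_width: 1.002
grasp_force: 0.0
```

>>> play_rows --pt "0 1 0 0 0 0" --pt "0 1 0 0 0 0" --pt "0 1 0 0 0 0" --pt "0 0 0 0 0 0" --pt "0 0 0 0 0 0" --hand 60

```text
time: 2.98
tool_pos: [0.5124, -0.0632, 0.0214]
tool_rot: [0.0, 0.994, 0.113, 0.0]
contact_force: [0.4, 0.1, 0.2]
gripper_width: 0.703
grasp_force: 0.0
```

>>> play_rows --pt "0 0 0 0 0 0" --pt "0 0 0 0 0 0" --pt "0 0 0 0 0 0" --hand 48

```text
time: 3.23
tool_pos: [0.5121, -0.0631, 0.021]
tool_rot: [-0.0, 0.994, 0.113, -0.0]
contact_force: [-0.7, -0.2, -0.3]
gripper_width: 0.56
grasp_force: 0.0
```

```bash
python3 - <<'E'
from plant import manip, imaging
import cv2
s=manip.state(); f=imaging.grab_frame("wrist"); a=f["image"][:,:,::-1]; b=imaging.grab_frame("side")["image"][200:300,300:420,::-1]
cv2.imwrite("pics/w2.png",cv2.hconcat([a[120:480,120:560].copy(),cv2.resize(b.copy(),(360,360),interpolation=cv2.INTER_CUBIC)]))
print(s["tool_pos"],s["contact_force"],s["ft_torque"],s["joint_efforts"])
E
```

```text
[ 0.51210393 -0.06306995  0.02099793] [-0.7208419  -0.2340961  -0.28914667] [ 0.00707085  0.01624444 -0.01176753] [-9.42540908e-03 -3.15400672e+01 -3.18387508e+01 -2.22393419e-04
 -1.97344666e-04 -4.75192178e-05]
```

View pics/w2.png

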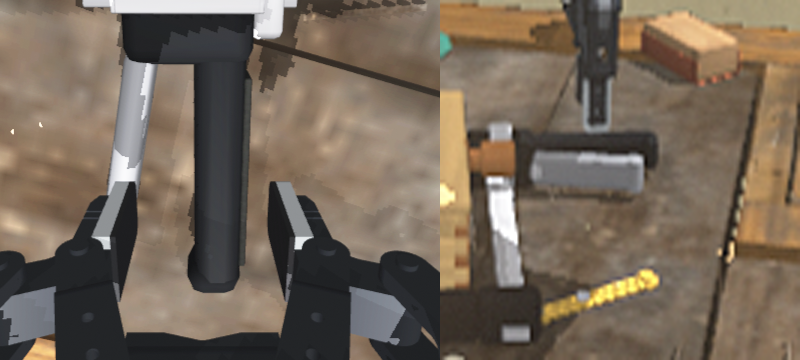

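Wrist and side views both show the fingertips higher than I expected: in the side crop they end at (595,130), above the trigger's level. I'll check the tip height numerically and read nose_length.

```bash
python3 - <<'E'
from h import *
from plant import manip
print(manip.nose_length,[a for a in dir(manip) if a[0]!="_"])
print("observed tip side px",300+(595-440)/3,200+130/3.6)
for y in(-.04,-.087):
  for z in (0,.01,.02,.03,.04,.05,.06): print(y,z,proj("side",(.515,y,z)))
E
```

```text
0.014 ['IKError', 'job_done', 'nose_length', 'state']
observed tip side px 351.6666666666667 236.11111111111111
-0.04 0 [347.95561415 252.29239897]
-0.04 0.01 [348.0389207  248.54531383]
-0.04 0.02 [348.12265966 244.77877866]
-0.04 0.03 [348.20683442 240.99264163]
-0.04 0.04 [348.29144838 237.18674933]
-0.04 0.05 [348.376505   233.36094673]
-0.04 0.06 [348.46200775 229.51507719]
-0.087 0 [350.1461643 245.3854848]
-0.087 0.01 [350.23237062 241.73776171]
-0.087 0.02 [350.31901044 238.07169545]
-0.087 0.03 [350.40608704 234.38714731]
-0.087 0.04 [350.49360373 230.68397718]
-0.087 0.05 [350.58156387 226.96204353]
-0.087 0.06 [350.66997081 223.22120338]
```

Side and wrist cameras agree that the tips are at z ≈ 0.045, about 30 mm above what the stated nose length implies. They passed over the lever with no contact, which fits. Reopening, recentring, then going lower with a force check.

>>> play_rows --pt "0 0 0 0 0 0" --pt "0 0 0 0 0 0" --pt "0 -3 0 0 0 0" --pt "0 -3 0 0 0 0" --pt "0 0 0 0 0 0" --hand 85

```text
time: 3.75
tool_pos: [0.5105, -0.0567, 0.0209]
tool_rot: [-0.0, 0.994, 0.113, -0.0]
contact_force: [0.4, -0.1, -0.8]
gripper_width: 0.999
grasp_force: 0.0
```

>>> play_rows --pt "0 0 6 0 0 0" --pt "0 0 6 0 0 0" --pt "0 0 5 0 0 0" --pt "0 0 0 0 0 0"

```text
time: 4.08
tool_pos: [0.5094, -0.057, 0.0022]
tool_rot: [-0.001, 0.994, 0.113, -0.001]
contact_force: [0.0, 0.3, -0.4]
gripper_width: 0.993
grasp_force: 0.0
```

```bash
python3 - <<'E'
from plant import manip, imaging
import cv2
s=manip.state(); f=imaging.grab_frame("wrist"); a=f["image"][:,:,::-1]; b=imaging.grab_frame("side")["image"][200:300,300:420,::-1]
cv2.imwrite("pics/w3.png",cv2.hconcat([a[120:480,100:540].copy(),cv2.resize(b.copy(),(360,360),interpolation=cv2.INTER_CUBIC)]))
print(s["tool_pos"],s["contact_force"])
E
```

```text
[ 0.50942807 -0.05696218  0.00216399] [ 0.04918399  0.26647012 -0.37535044]
```

View pics/w3.png

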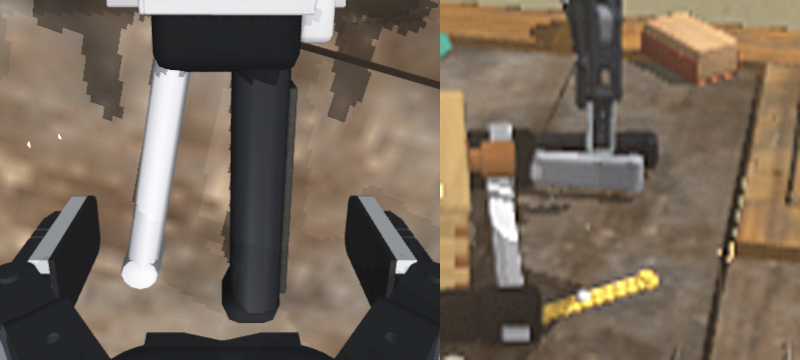

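Now the fingers straddle lever and grip. Tips are at z ≈ 0.036 with the tool at 0.002, so lower about 16 mm more.

>>> play_rows --pt "1 0 5 0 0 0" --pt "1 0 5 0 0 0" --pt "1 0 4 0 0 0" --pt "0 0 2 0 0 0" --pt "0 0 0 0 0 0"

```text
time: 4.6
tool_pos: [0.5131, -0.0564, -0.0129]
tool_rot: [-0.0, 0.994, 0.113, -0.001]
contact_force: [0.3, 0.5, -0.2]
gripper_width: 0.996
grasp_force: 0.0
```

>>> play_rows --pt "0 1 0 0 0 0" --pt "0 1 0 0 0 0" --pt "0 1 0 0 0 0" --pt "0 0 0 0 0 0" --pt "0 0 0 0 0 0" --hand 58

```text
time: 5.02
tool_pos: [0.5141, -0.0579, -0.0116]
tool_rot: [-0.002, 0.994, 0.112, -0.0]
contact_force: [-1.6, 6.4, 4.6]
gripper_width: 0.683
grasp_force: 3.5
```

Contact with the lever (6 N). Squeezing further.

>>> play_rows --pt "0 1.5 0 0 0 0" --pt "0 1.5 0 0 0 0" --pt "0 1 0 0 0 0" --pt "0 0 0 0 0 0" --pt "0 0 0 0 0 0" --hand 44

```text
time: 5.43
tool_pos: [0.5146, -0.061, -0.0116]
tool_rot: [-0.003, 0.994, 0.112, -0.001]
contact_force: [-4.1, 9.2, 6.0]
gripper_width: 0.515
grasp_force: 4.9
```

>>> play_rows --pt "0 1 0 0 0 0" --pt "0 0 0 0 0 0" --pt "0 0 0 0 0 0" --hand 38

```text
time: 5.68
tool_pos: [0.5147, -0.0618, -0.0116]
tool_rot: [-0.003, 0.994, 0.112, -0.001]
contact_force: [-4.0, 10.3, 6.0]
gripper_width: 0.452
grasp_force: 5.2
```

>>> play_rows --pt "0 1 0 0 0 0" --pt "0 0 0 0 0 0" --pt "0 0 0 0 0 0" --pt "0 0 0 0 0 0" --hand 20

```text
time: 6.02
tool_pos: [0.515, -0.0633, -0.0112]
tool_rot: [-0.002, 0.994, 0.113, -0.001]
contact_force: [-5.6, 8.3, 8.7]
gripper_width: 0.348
grasp_force: 58.6
```

Home: the opening has stopped at 29.7 mm with 58.6 N. Hold briefly, then release.

>>> play_rows --pt "0 0 0 0 0 0" --pt "0 0 0 0 0 0" --pt "0 0 0 0 0 0" --pt "0 0 0 0 0 0" --pt "0 0 0 0 0 0"

```text
time: 6.43
tool_pos: [0.515, -0.0633, -0.0112]
tool_rot: [-0.002, 0.994, 0.113, -0.001]
contact_force: [-4.8, 7.2, 7.8]
gripper_width: 0.352
grasp_force: 58.6
```

>>> play_rows --pt "0 -2 0 0 0 0" --pt "0 -2 0 0 0 0" --pt "0 -2 0 0 0 0" --pt "0 0 0 0 0 0" --pt "0 0 0 0 0 0" --hand 85

```text
time: 6.85
tool_pos: [0.5146, -0.06, -0.0118]
tool_rot: [0.001, 0.994, 0.113, 0.0]
contact_force: [0.2, -0.7, 0.7]
gripper_width: 0.996
grasp_force: 0.0
```

>>> play_rows --pt "0 0 0 0 0 0" --pt "0 0 0 0 0 0" --pt "0 0 0 0 0 0"

```text
time: 7.1
tool_pos: [0.5146, -0.0599, -0.0118]
tool_rot: [0.0, 0.994, 0.113, 0.0]
contact_force: [-0.3, -0.0, 0.5]
gripper_width: 0.997
grasp_force: 0.0
```

Trigger released (zero force). Now lift straight up, then move in front of the knob and tilt the tool to point 30° below horizontal. That way it will finish about vertical once the lid has turned 60°.

>>> play_rows --pt "0 0 -20 0 0 0" --pt "0 0 -40 0 0 0" --pt "0 0 -40 0 0 0" --pt "0 0 -40 0 0 0" --pt "0 0 -20 0 0 0"

```text
time: 7.52
tool_pos: [0.5169, -0.0604, 0.1541]
tool_rot: [0.002, 0.994, 0.113, 0.004]
contact_force: [0.8, -0.3, 0.4]
gripper_width: 0.998
grasp_force: 0.0
```

>>> play_rows --pt "11 -32 0 0 0 0" --pt "11 -32 0 0 0 0" --pt "11 -32 0 0 0 0" --pt "11 -32 0 0 0 0" --pt "0 0 0 0 0 0"

```text
time: 7.93
tool_pos: [0.5287, 0.0794, 0.1483]
tool_rot: [-0.001, 0.993, 0.115, 0.0]
contact_force: [-0.2, -0.0, -0.3]
gripper_width: 0.996
grasp_force: 0.0
```

>>> play_rows --pt "0 0 0 0 6 0" --pt "0 0 0 0 6 0" --pt "0 0 0 0 6 0" --pt "0 0 0 0 6 0" --pt "0 0 0 0 6 0"

```text
time: 8.35
tool_pos: [0.529, 0.0745, 0.1488]
tool_rot: [-0.029, 0.959, 0.109, 0.26]
contact_force: [-0.3, -0.2, 0.6]
gripper_width: 0.997
grasp_force: 0.0
```

>>> play_rows --pt "0 0 0 0 6 0" --pt "0 0 0 0 6 0" --pt "0 0 0 0 6 0" --pt "0 0 0 0 6 0" --pt "0 0 0 0 6 0"

```text
time: 8.77
tool_pos: [0.5331, 0.0758, 0.1477]
tool_rot: [-0.056, 0.866, 0.099, 0.487]
contact_force: [0.0, 1.5, 0.3]
gripper_width: 0.994
grasp_force: 0.0
```

```bash
python3 - <<'E'
from plant import manip, imaging
import cv2,pickle
s=manip.state(); f=imaging.grab_frame("wrist"); a=f["image"][:,:,::-1]
pickle.dump((s,{k:f[k] for k in f if k!="image"}),open("w4.pkl","wb"))
cv2.imwrite("pics/w4.png",a); print(s["tool_pos"],s["tool_rot"],s["joint_pos"])
E
```

```text
[0.5330949  0.07578745 0.14774579] [-0.05593755  0.86601711  0.09932039  0.48684784] [-0.2029735  -0.76177282  2.58056136  0.85096876  0.495266    0.54894628]
```

View pics/w4.png

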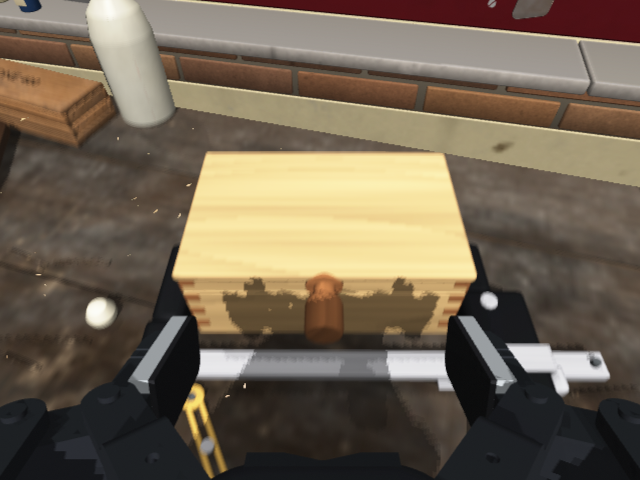

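Wrist view: the chest sits tight between the jaws. Lid corners are at (206,153), (444,153), (476,279) and (173,279), and the knob spans (324,285)–(324,342), 37 px wide. Joint 3 is right at its limit here, but the grasp pose is farther out. Working out the offset to it.

```bash
python3 - <<'E'
from h import *; import pickle
np.set_printoptions(precision=4,suppress=True)
s,f=pickle.load(open("w4.pkl","rb"))
P=[wray(s,f,u,v,.079)[0] for u,v in ((206,153),(444,153),(476,279),(173,279))]
print(np.array(P)); m=(P[2]+P[3])/2; b=(P[0]+P[1])/2; e=m-b; L=np.linalg.norm(e); print("depth,width",L,np.linalg.norm(P[2]-P[3]),np.linalg.norm(P[0]-P[1]),"yaw",np.arctan2(-e[1],-e[0]),np.arctan2(*(P[3]-P[2])[[0,1]]*[-1,1]))
q=s["tool_rot"]; R=Ro.from_quat([q[1],q[2],q[3],q[0]]).as_matrix(); print("tool axes",R.T)
K=m+e/L*.025; K[2]=.067; print("knob",K, "in tool",R.T@(K-s["tool_pos"])*1000, "ray",*wray(s,f,324,315,.067))
T0=K+R[:,2]*.036; print("grasp TCP",T0,"shift tool mm",R.T@(T0-s["tool_pos"])*1000)
E
```

```text
[[ 0.6873  0.209   0.079 ]
 [ 0.731   0.0203  0.079 ]
 [ 0.6091 -0.0049  0.079 ]
 [ 0.5663  0.1795  0.079 ]]
depth,width 0.1244640039780006 0.18932084482614497 0.1936037907585495 yaw 0.22187131940635216 0.2281488359787391
tool axes [[ 0.5062  0.1176  0.8543]
 [ 0.2265 -0.974  -0.0002]
 [ 0.8321  0.1936 -0.5197]]
knob [0.5633 0.0818 0.067 ] in tool [-52.9776   1.0418  68.2784] ray [0.5695 0.0833 0.067 ] [-49.6566   0.914   73.7378]
grasp TCP [0.5933 0.0887 0.0483] shift tool mm [-52.9776   1.0418 104.2784]
```

>>> play_rows --pt "-6 0 14 0 0 0" --pt "-10 0 12 0 0 0" --pt "-12 0 12 0 0 0" --pt "-12 0 12 0 0 0" --pt "-12 0 10 0 0 0"

```text
time: 9.23
tool_pos: [0.5587, 0.082, 0.0736]
tool_rot: [-0.057, 0.867, 0.1, 0.485]
contact_force: [0.3, 0.8, 0.8]
gripper_width: 0.996
grasp_force: 0.0
```

```bash
cat > k.py <<'E'
from h import *; from plant import manip
np.set_printoptions(precision=4,suppress=True)
s=manip.state(); q=s["tool_rot"]; R=Ro.from_quat([q[1],q[2],q[3],q[0]]).as_matrix()
K=np.array([.566,.083,.067]); print("knob in tool mm",R.T@(K-s["tool_pos"])*1000,"toolz",R[:,2],"tilt",np.degrees(np.arccos(-R[2,2])),"pos",s["tool_pos"],"q",s["joint_pos"],"F",s["contact_force"])
E
python3 k.py
```

```text
knob in tool mm [-1.7334  0.7503  9.7122] toolz [ 0.8298  0.1954 -0.5228] tilt 58.48099994602264 pos [0.5587 0.082  0.0736] q [-0.1666 -0.4134  2.5285  1.4493  0.3393 -0.0864] F [0.3193 0.7911 0.757 ]
```

>>> play_rows --pt "-1 0.5 9 0 0 0" --pt "-1 0 9 0 0 0" --pt "0 0 9 0 0 0" --pt "0 0 9 0 0 0" --pt "0 0 0 0 0 0"

```text
time: 9.65
tool_pos: [0.5879, 0.0887, 0.0529]
tool_rot: [-0.057, 0.867, 0.1, 0.485]
contact_force: [-1.0, -0.7, 0.2]
gripper_width: 0.995
grasp_force: 0.0
```

```bash
python3 k.py; python3 - <<'E'
from plant import manip, imaging
import cv2
a=imaging.grab_frame("wrist")["image"][:,:,::-1]; b=imaging.grab_frame("side")["image"][200:300,230:350,::-1]
cv2.imwrite("pics/w5.png",cv2.hconcat([a[120:480,100:540].copy(),cv2.resize(b.copy(),(360,360),interpolation=cv2.INTER_CUBIC)]))
E
```

```text
knob in tool mm [  0.1557   0.4531 -26.6907] toolz [ 0.8291  0.1964 -0.5235] tilt 58.433692862829716 pos [0.5879 0.0887 0.0529] q [-0.1329 -0.2342  2.4483  1.7604  0.3153 -0.3942] F [-1.0049 -0.6958  0.1627]
```

View pics/w5.png

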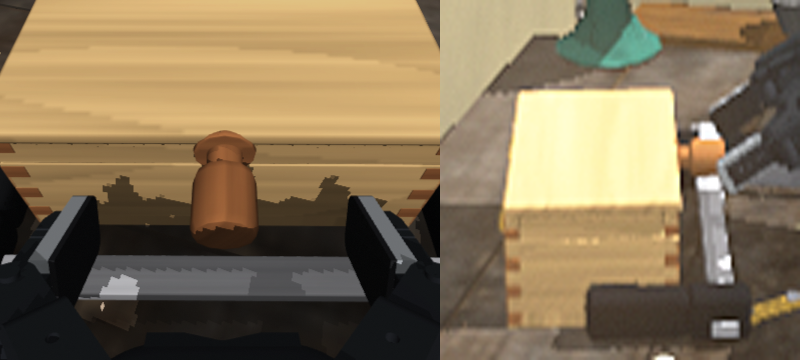

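The tips straddle the knob's front end at the right height. Go 12 mm deeper, then close.

>>> play_rows --pt "0 0 6 0 0 0" --pt "0 0 6 0 0 0" --pt "0 0 0 0 0 0"

```text
time: 10.0
tool_pos: [0.5971, 0.0909, 0.0473]
tool_rot: [-0.057, 0.867, 0.1, 0.485]
contact_force: [-0.3, 1.0, -0.1]
gripper_width: 0.996
grasp_force: 0.0
```

>>> play_rows --pt "0 0 0 0 0 0" --pt "0 0 0 0 0 0" --pt "0 0 0 0 0 0" --hand 35

```text
time: 10.25
tool_pos: [0.5966, 0.0908, 0.0472]
tool_rot: [-0.057, 0.867, 0.1, 0.486]
contact_force: [0.1, 0.3, -0.4]
gripper_width: 0.6
grasp_force: 0.0
```

>>> play_rows --pt "0 0 0 0 0 0" --pt "0 0 0 0 0 0" --pt "0 0 0 0 0 0" --pt "0 0 0 0 0 0" --hand 10

```text
time: 10.58
tool_pos: [0.5967, 0.09, 0.0471]
tool_rot: [-0.056, 0.867, 0.099, 0.485]
contact_force: [-8.5, -4.3, 7.7]
gripper_width: 0.261
grasp_force: 58.0
```

```bash
python3 k.py
```

```text
knob in tool mm [  0.5225  -0.1192 -37.2659] toolz [ 0.8305  0.1933 -0.5224] tilt 58.50374225773134 pos [0.5967 0.09   0.0471] q [-0.123  -0.1872  2.4256  1.8531  0.3109 -0.4839] F [-8.4741 -4.2945  7.6717]
```

Knob gripped (22 mm, 58 N). The turn about the hinge is a constant row: 3° per row with a shift of (5.02, 0, -3.37) mm. Start slowly and watch the force.

>>> play_rows --pt "2.5 0 -1.7 0 -1.5 0" --pt "2.5 0 -1.7 0 -1.5 0" --pt "2.5 0 -1.7 0 -1.5 0" --pt "2.5 0 -1.7 0 -1.5 0"

```text
time: 10.92
tool_pos: [0.5961, 0.0899, 0.0584]
tool_rot: [-0.051, 0.892, 0.102, 0.438]
contact_force: [-1.1, -0.6, -1.3]
gripper_width: 0.261
grasp_force: 59.9
```

```bash
python3 k.py
```

```text
knob in tool mm [-12.0108  -0.0889 -29.7049] toolz [ 0.7715  0.1793 -0.6104] tilt 52.37894101879121 pos [0.5961 0.0899 0.0584] q [-0.1058 -0.2458  2.3863  1.1691  0.2862  0.209 ] F [-1.0575 -0.6497 -1.2768]
```

>>> play_rows --pt "2.5 0 -1.7 0 -1.5 0" --pt "2.5 0 -1.7 0 -1.5 0" --pt "2.5 0 -1.7 0 -1.5 0" --pt "2.5 0 -1.7 0 -1.5 0" --pt "2.5 0 -1.7 0 -1.5 0"

```text
time: 11.33
tool_pos: [0.5974, 0.0902, 0.0731]
tool_rot: [-0.044, 0.918, 0.105, 0.379]
contact_force: [-5.5, -3.0, 2.4]
gripper_width: 0.257
grasp_force: 60.8
```

>>> play_rows --pt "2.5 0 -1.7 0 -1.5 0" --pt "2.5 0 -1.7 0 -1.5 0" --pt "2.5 0 -1.7 0 -1.5 0" --pt "2.5 0 -1.7 0 -1.5 0" --pt "2.5 0 -1.7 0 -1.5 0"

```text
time: 11.75
tool_pos: [0.6006, 0.091, 0.0879]
tool_rot: [-0.037, 0.941, 0.108, 0.317]
contact_force: [-10.7, -5.7, 6.8]
gripper_width: 0.263
grasp_force: 61.2
```

```bash
cat > lid.py <<'E'
from h import *; from plant import manip
s=manip.state(); q=s["tool_rot"]; R=Ro.from_quat([q[1],q[2],q[3],q[0]]).as_matrix()
H=np.array([.709,.1157,.055]); a=-R[:,1]; G=s["tool_pos"]-R[:,2]*.037; d=G-H
h=-(d[0]*.975+d[1]*.222); print("grip r %.4f angle %.2f"%(np.hypot(h,d[2]),np.degrees(np.arctan2(d[2],h))-4.7),"tilt",np.degrees(np.arccos(-R[2,2])),"toolz",R[:,2].round(3),"q",s["joint_pos"].round(3),"F",s["contact_force"].round(1),"M",s["ft_torque"].round(2))
E
python3 lid.py
```

```text
grip r 0.1474 angle 20.31 tilt 37.257076938497214 toolz [ 0.589  0.138 -0.796] q [-0.059 -0.251  2.218  0.327  0.569  1.061] F [-10.7  -5.7   6.8] M [-0.63  0.77 -0.45]
```

Tracking well: about 20°, radius 147.4 mm. Slight inward compression is building, so ease outward a little.

>>> play_rows --pt "4.9 0 -3.6 0 -3 0" --pt "4.9 0 -3.6 0 -3 0" --pt "4.9 0 -3.6 0 -3 0"

```text
time: 12.0
tool_pos: [0.6076, 0.0924, 0.1063]
tool_rot: [-0.028, 0.963, 0.111, 0.243]
contact_force: [5.3, 0.0, -4.1]
gripper_width: 0.26
grasp_force: 59.3
```

>>> play_rows --pt "4.9 0 -3.6 0 -3 0" --pt "4.9 0 -3.6 0 -3 0" --pt "4.9 0 -3.6 0 -3 0"

```text
time: 12.25
tool_pos: [0.6165, 0.0944, 0.122]
tool_rot: [-0.019, 0.979, 0.112, 0.168]
contact_force: [5.6, -0.6, -5.7]
gripper_width: 0.261
grasp_force: 59.1
```

```bash
python3 lid.py
```

```text
grip r 0.1479 angle 38.84 tilt 19.416030638140903 toolz [ 0.324  0.075 -0.943] q [-0.005 -0.101  1.944  0.094  0.97   1.297] F [ 5.6 -0.6 -5.7] M [-0.17 -0.56 -0.26]
```

>>> play_rows --pt "5 0 -3.3 0 -3 0" --pt "5 0 -3.3 0 -3 0" --pt "5 0 -3.3 0 -3 0" --pt "5 0 -3.3 0 -3 0"

```text
time: 12.58
tool_pos: [0.632, 0.0979, 0.1404]
tool_rot: [-0.007, 0.991, 0.114, 0.064]
contact_force: [2.1, -2.3, 0.2]
gripper_width: 0.261
grasp_force: 59.8
```

```bash
python3 lid.py
```

```text
grip r 0.1481 angle 50.82 tilt 7.384826680431741 toolz [ 0.125  0.029 -0.992] q [0.025 0.051 1.738 0.027 1.227 1.359] F [ 2.1 -2.3  0.2] M [-0.3  -0.22 -0.15]
```

>>> play_rows --pt "5 0 -3.4 0 -3 0" --pt "5 0 -3.4 0 -3 0" --pt "5 0 -3.4 0 -3 0" --pt "0 0 0 0 0 0" --pt "0 0 0 0 0 0"

```text
time: 13.0
tool_pos: [0.646, 0.101, 0.1518]
tool_rot: [0.002, 0.993, 0.114, -0.013]
contact_force: [-2.0, -5.1, 4.0]
gripper_width: 0.261
grasp_force: 60.3
```

```bash
python3 lid.py; python3 - <<'E'
from plant import imaging
import cv2
a=imaging.grab_frame("top")["image"][150:320,230:430,::-1]; b=imaging.grab_frame("side")["image"][150:320,220:400,::-1]
r=lambda i,w:cv2.resize(i.copy(),(w,340),interpolation=cv2.INTER_CUBIC)
cv2.imwrite("pics/end.png",cv2.hconcat([r(a,400),r(b,360)]))
E
```

```text
grip r 0.1482 angle 59.81 tilt 1.4478509995174762 toolz [-0.025 -0.006 -1.   ] q [ 0.044  0.177  1.577 -0.005  1.412  1.386] F [-2.  -5.1  4. ] M [-0.66  0.02 -0.11]
```

View pics/end.png

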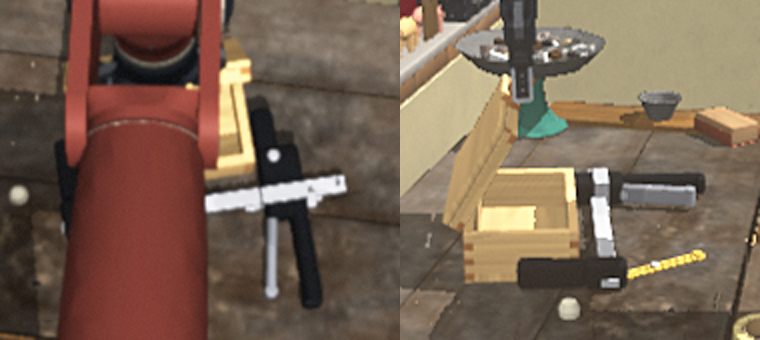

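Final view: the lid stands at about 60° (59.8° from the knob circle, 59.9° from tool rotation). The trigger has sprung out, and the bar end has moved about 3 px (6 mm) through the head. Small objects are where they were. Handing in.

```bash
python3 -c "
from plant import manip; print(manip.job_done())"
```

```text
the job is handed in; nothing more can be done
None
```

I squeezed the clamp trigger home and let it spring back, raised the lid to about 60° (59.8° by my measurement) and handed the job in with the gripper still holding the knob. The bar moved in by roughly 6 mm, judged from the camera; I had no direct reading of the jaws' grip on the chest, and the hand-in returned no verdict.

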